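# Engage the hand drive of a gift turntable and turn the mark to the pointer

### The arm

A 6-joint arm with a two-finger parallel gripper is mounted at the origin on a cart in front of the work surface, level with it; the furniture and walls round the work are solid. World frame = base frame: x ahead of the robot, y to its left, z up, the work surface at z = 0. Lengths are in m, angles in rad, forces in N, time in s.
With the tool pointing down it reaches from about 0.375 to 0.9 m from the base axis. Payload 3.1 kg.
Tool frame: the origin (TCP) lies midway between the tips of the shut fingers; the grasp point (between the pads) lies robot.grip_point_offset behind it (robot.grip_point_offset is the distance from the TCP to the grasp point, in m); z points along the fingers, y is the direction in which the jaws open and shut (so a half turn about z gives the same grasp; the last joint's range is limited). The gripper opens to 87 mm and grips with 3 to 60 N. Pads are 19 mm wide; open, the fingers measure 117 mm over their backs; the gripper's body (75 mm by 190 mm) begins 51 mm behind the grasp point.
Start: joints at [1.083, 0.527, 1.433, -0, 1.181, -0.178], TCP at [0.19, 0.595, 0.223] pointing down, gripper open.
Joint ranges: [-3.08, 3.08], [-0.75, 2.2], [0.22, 2.44], [-1.43, 4.57], [0, 2.65], [-2.85, 2.85]. Speed limits (rad/s): [2.79, 2.79, 3.14, 3.14, 3.14, 3.14].

### API

Orientations are given as a unit quaternion [x, y, z, w].
In Python, from rig import robot, cams, hand_in gives the robot as it stands. The module is installed in compiled form; this text tells all that it offers.
- The arm moves only by the tool send_rows, never from a script. Its argument "steps" is one flat list of numbers, 5 for each row, row after row: the finger opening in m, from 0 to 0.087, then the shift along the tool's x, y, z in m, then the turn about the tool's z in rad. A call has 1 to 8 rows; each row is the pose to reach, as a shift and turn from the pose measured when the call began, along the tool's axes at that moment; what a row does not reach only later rows make up. A row lasts 1/8 s, in which the tool goes at most 62.5 mm and 10.7 degrees, less where a joint would pass 70% of its speed; a pose out of reach is approached as far as the arm can. A call with a gripper value outside its range is refused whole. The fingers move at their own pace and stop on an object; "force" is the grip in N (left out, the last holds). Time passes only in rows, so rows that repeat a pose let the fingers close. It gives the time, the measured TCP pose, the force and the opening at its end, in the units of the state.
- robot.get_obs(): the state, without advancing time (a new reading comes with each control period).
- cams.camera(name): name is "side" or "top"; returns a dict with "color" (480x640x3 uint8, red, green, blue), "range_z" (480x640 float32, m along the optical axis (not along the pixel's ray), 0 where there is no reading), "intrinsics" (3x3 intrinsics, pixels), "extrinsics" (4x4, takes a point from camera to world coordinates). Camera axes: x right, y down, z forward; pixel columns grow to the right and rows downward; lengths in m; the calibration is good to about 2 mm. A picture is of the moment at which its call begins.
- hand_in(): hands the job in, once; it reports no verdict.
The state is a dict: "time": time; "q": joint angles; "joint_velocities": joint speeds; "joint_torque": joint torques, N m; "position": TCP position; "tool_rot": TCP orientation; "ft_force": force on the tool from outside, world axes, zero at the start; "moment": the same for the moment, N m; "grip_width": finger opening in m.
Only numpy, scipy, OpenCV 4.12 (cv2) and the standard library are available. Lean on these libraries where they do the work, as an engineer would, in place of code of your own. Each camera call takes 0.05 s, during which the arm holds its last target.

### The job

Put the wrapping turntable into hand drive: press its blue knob gently down while rocking it until you feel the hidden clutch teeth mesh, then push it fully down, never forcing tooth against tooth nor driving the platter round on half-meshed teeth. Then turn the knob so that the platter's red mark comes to the yellow pointer, and let go with the knob still down. Do not touch the platter, the pointer or the gift box standing on it, and leave the spool, the stamp and the sweet tin where they are.

Things in the scene. Friction and masses are not known exactly. Their poses are not given: they have to be found in the camera images.
- turntable: White flat base of the turntable, 150 x 270 x 34 mm (x, y, z), fixed to the worktop; origin under its centre on the worktop, z up. The knob stands on its -y half, the platter on its +y half.
- knob_axis (a point): Fixed point on the knob's vertical axis on the top face of the base, 88 mm to the -y side of the base's centre; a dark collar 51 mm across and 4 mm high surrounds it. The knob is a fluted blue cylinder 40 mm across, 30 mm high; up, its underside is 22 mm above this point and its top 52 mm; fully down 8 and 38 mm. Grip it across its diameter, from above, at any yaw.
- knob_lift (a joint): Travel of the knob along its axis, m: 0 up, 0.014 fully down; about 1.4 N of friction, stays where left. Its six clutch teeth, hidden in the base, meet the six of the lower half at 0.006; only when they lie in the gaps can it pass to 0.014. At the start they never line up: a gap lies every 1.05 rad, the first within 0.1 to 0.53 rad on one side or the other.
- shift_shaft: Shaft that slides with the knob and carries it, without turning; origin on the knob's axis at the knob's underside. The knob's own angle is not measured; unmeshed it turns almost freely; meshed it has about 0.13 rad of play in all before it drives the platter.
- clutch_float: Lower clutch half hidden under the knob, sprung: origin on the knob's axis, 6 mm above the worktop at rest. Teeth on teeth push it down against about 3 N plus 1.2 N per mm, for 5 mm, then a hard stop; it springs back up as teeth fall in. Its 0.1 N m drag keeps it still while teeth slide over it gently. A belt turns the platter by its angle, in the same direction.
- platter_centre (a point): Fixed point on the platter's vertical axis, on its top face (48 mm above the worktop), 58 mm to the +y side of the base's centre. The platter is a pale wooden disc 120 mm across, 10 mm thick, with a dark rubber top.
- red_mark (a point): Outer end of the red mark on the platter's rim, 60 mm from its axis, at the height of its top; turns with the platter. Seen from above it stands 0.5 to 1.1 rad clockwise of the pointer at the start, so the platter must turn counter-clockwise (seen from above).
- pointer_tip (a point): Inner tip of the yellow pointer that stands on the base beside the platter's rim, 62 mm from the platter's axis, about level with the platter's top. To be left where it is.
- gift_box: Brown card gift box, 66 x 66 x 48 mm, standing loose on the platter near its centre; origin at the centre of its underside. It rides along as the platter turns.
- red_spool: Loose spool of red ribbon lying on the worktop beside the turntable, 66 mm across, 26 mm high; origin under its centre.
- stamp: Loose wooden hand stamp standing on the worktop beside the turntable, 32 x 44 x 65 mm; origin under its centre.
- sweet_tin: Loose round tin, brown lid, 65 mm across, 40 mm high, standing beside the knob end of the turntable; origin under its centre.
- platter: The platter, turning about its vertical axis; origin on that axis at its underside, 38 mm above the worktop.
- pointer: The yellow pointer, a block 11 x 7 x 12 mm beside the platter's rim; its origin lies on the platter's axis, on the top face of the base.
There are look-alikes about, which are no part of the job. Leave any black or turquoise look-alike of the gift_box alone.

How it is judged:
On the way, in this order (a step that is already met when the one before it is completed fails the run):
1. the clutch is meshed: the knob is fully down (value of joint knob_lift above 0.0125 m), for 0.2 s.
2. with the clutch meshed, the red mark is at the pointer (value of joint knob_lift above 0.0125 m and horizontal distance between red_mark and pointer_tip below 0.007 m), for 0.2 s.
At the end, for the whole second after the job is handed in: The knob is fully down (knob_lift above 12.5 mm), the red mark is at the pointer (less than 7 mm between the two points in plan, that is within 0.11 rad), and the gift box stands upright and at rest on the middle of the platter (within 25 mm of its axis) (all of step 2 and linear speed of gift_box below 0.02 m/s and horizontal distance between gift_box and platter_centre below 0.025 m and angle between gift_box's own z axis and vertical below 0.1 rad); the robot touches nothing.
It fails at once if the clutch teeth are forced: more than 20 N between the knob's teeth and the lower clutch half (contact force between shift_shaft and clutch_float above 20 N).
It fails at once if the robot touches the platter, the pointer or the gift box (more than 1 N) (contact force between any of the fingers, the arm and gift_box above 1 N or contact force between any of the fingers, the arm and platter above 1 N or contact force between any of the fingers, the arm and pointer above 1 N).
It fails at once if the spool, the stamp or the sweet tin is moved by more than 15 mm (distance of any of red_spool, stamp, sweet_tin from where it was at the start of the episode above 0.015 m).
It fails at once if the platter is driven on half-meshed teeth: its red mark is more than 8 mm from where it started while the knob is not fully down (value of joint knob_lift below 0.0125 m and distance of red_mark from where it was at the start of the episode above 0.008 m).
It also fails if it takes over 58 s, if anything falls off the work surface, if the arm or the gripper's body presses on something with over 40 N, if the wrist force passes 120 N, or if a joint passes its speed limit or range.

## Working session

There is one attempt and no reset: what is moved stays moved. The work goes in short steps, Python scripts to look and compute and a tool call to move; the robot and the scene stay as the last step left them, time stands still between calls to the robot, and variables do not carry over. Pictures are saved under pics/ and viewed, and the job is handed in when it is done.

Besides the shell and the picture viewer there is one more tool, called after ">>>" as a command line: name --argument value ..., lists and objects as JSON in quotes. send_rows: Moves the arm, as the interface text tells. Its arguments: {"type":"object","properties":{"steps":{"type":"array","items":{"type":"number"}},"force":{"type":"number"}},"required":["steps"]}

```bash
mkdir -p pics
cat > h.py <<'E'
from rig import robot,cams,hand_in
import numpy as np,cv2,pickle
np.set_printoptions(precision=4,suppress=True)
def snap(n,tag):
    c=cams.camera(n); cv2.imwrite(f'pics/{tag}.png',c['color'][...,::-1]); pickle.dump(c,open(f'/tmp/{tag}.pkl','wb')); return c
def load(tag): return pickle.load(open(f'/tmp/{tag}.pkl','rb'))
def ray(c,u,v,z):
    K=c['intrinsics'];T=c['extrinsics'];d=T[:3,:3]@np.linalg.solve(K,[u,v,1.]);o=T[:3,3]
    return o+d*(z-o[2])/d[2]
def proj(c,p):
    T=np.linalg.inv(c['extrinsics']);q=c['intrinsics']@(T[:3,:3]@np.array(p)+T[:3,3]);return q[:2]/q[2]
def cloud(c):
    v,u=np.mgrid[:480,:640];z=c['range_z'];K=c['intrinsics'];T=c['extrinsics']
    P=np.stack([(u-K[0,2])/K[0,0]*z,(v-K[1,2])/K[1,1]*z,z],-1)
    return P@T[:3,:3].T+T[:3,3]
E
python3 - <<'E'
from h import *
o=robot.get_obs();print({k:(np.round(v,4) if not isinstance(v,dict) else v) for k,v in o.items()},robot.grip_point_offset)
for n in('top','side'):
    c=snap(n,n+'0');print(c['extrinsics'],c['intrinsics'])
E
```

```text
{'time': np.float64(0.0), 'q': array([ 1.0835,  0.5285,  1.4339, -0.    ,  1.1814, -0.1785]), 'joint_velocities': array([ 0.0015,  0.0004,  0.0001, -0.0014,  0.0009, -0.0008]), 'joint_torque': array([ -0.0005, -44.0039, -17.6591,   0.0631,   0.0583,  -0.0002]), 'position': array([0.1896, 0.5948, 0.2215]), 'tool_rot': array([ 0.1538,  0.9881, -0.001 , -0.0004]), 'ft_force': array([-0.3574,  0.0638,  0.1265]), 'moment': array([-0.0183, -0.0069, -0.03  ]), 'grip_width': np.float64(0.0872)} 0.0187
[[-0.0147 -0.9923  0.123   0.4067]
 [-0.9994  0.0109 -0.0319  0.1197]
 [ 0.0303 -0.1234 -0.9919  1.0156]
 [ 0.      0.      0.      1.    ]] [[449.8842   0.     321.1652]
 [  0.     449.8842 236.819 ]
 [  0.       0.       1.    ]]
[[ 0.9128 -0.2372  0.3323  0.2197]
 [-0.4083 -0.5268  0.7455 -0.5867]
 [-0.0017 -0.8162 -0.5777  0.6162]
 [ 0.      0.      0.      1.    ]] [[485.3367   0.     318.2319]
 [  0.     485.3367 244.8505]
 [  0.       0.       1.    ]]
```

View pics/top0.png

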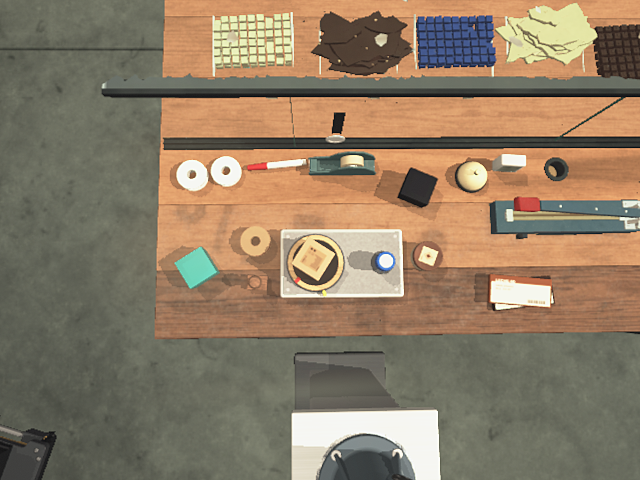

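View pics/side0.png

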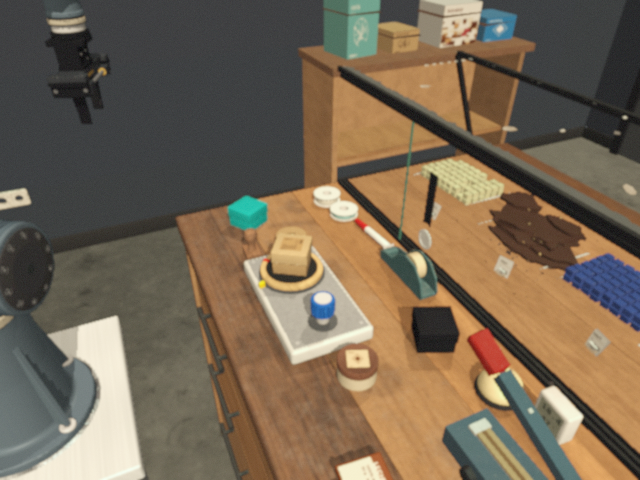

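Run:
```python
from h import *
c=load('top0');im=c['color'][...,::-1]
cv2.imwrite('pics/crop0.png',cv2.resize(im[205:325,230:460],None,fx=3.4,fy=3.4,interpolation=cv2.INTER_CUBIC))
P=cloud(c)
hsv=cv2.cvtColor(im,cv2.COLOR_BGR2HSV)
def rep(n,lo,hi,z,roi=(215,310,275,410)):
    m=cv2.inRange(hsv,np.array(lo),np.array(hi));k=np.zeros_like(m);k[roi[0]:roi[1],roi[2]:roi[3]]=1;m=m*k
    nn,l,s,ce=cv2.connectedComponentsWithStats(m)
    for i in range(1,nn):
        if s[i,4]>4: print(n,s[i],ce[i],ray(c,*ce[i],z), np.median(P[l==i],0))
rep('blue',(100,120,60),(125,255,255),.05)
rep('red',(0,150,120),(8,255,255),.048)
rep('yellow',(24,150,150),(34,255,255),.048)
# base corners
m=((P[...,2]>.02)&(P[...,2]<.045)).astype(np.uint8);m[:, :270]=0;m[:,412:]=0;m[:215]=0;m[310:]=0
r=cv2.minAreaRect(cv2.findNonZero(m));print(r)
for q in cv2.boxPoints(r): print(q,ray(c,*q,.034))
print(ray(c,*r[0],.034))
for n,b in {'tin':(415,442,240,272),'spool':(240,272,225,258),'stamp':(246,264,270,292)}.items():
    q=P[b[2]:b[3],b[0]:b[1]].reshape(-1,3);q=q[q[:,2]>.015];print(n,q.min(0),q.max(0))
```

```text
blue [376 252  19  19 121] [384.2645 261.4298] [ 0.4714 -0.0468  0.05  ] [ 0.4681 -0.0386  0.0865]
red [295 277   6   6  20] [297.2 279.4] [0.4354 0.1412 0.048 ] [0.4361 0.1416 0.0498]
((336.5, 262.5), (67.0, 133.0), 90.0)
[270. 229.] [0.5469 0.2003 0.034 ]
[403. 229.] [ 0.5439 -0.0936  0.034 ]
[403. 296.] [ 0.3967 -0.0881  0.034 ]
[270. 296.] [0.401  0.2004 0.034 ]
[0.4715 0.0554 0.034 ]
tin [ 0.4067 -0.175   0.0159] [0.516  0.1197 1.0156]
spool [0.4067 0.1197 0.0151] [0.5556 0.265  1.0156]
stamp [0.4164 0.2166 0.0151] [0.4475 0.2523 0.0681]
```

View pics/crop0.png

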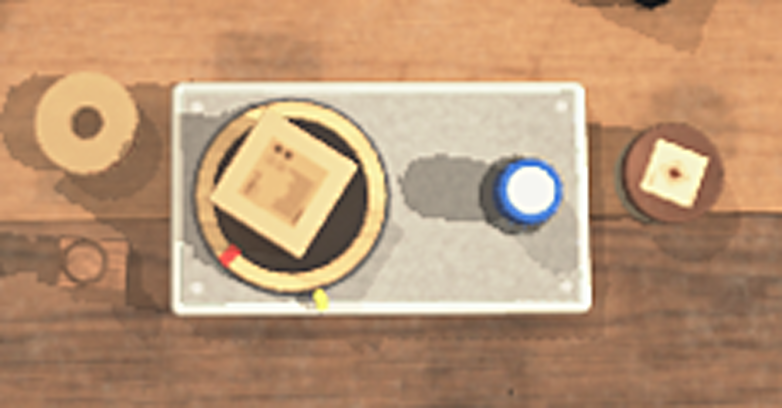

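Run:
```python
from h import *
c=load('top0');im=c['color'][...,::-1]
f=lambda x,y:(x/3.4+230-.35,y/3.4+205-.35)
for q in [(175,84),(583,84),(590,312),(173,312)]: print(ray(c,*f(*q),.034))
print('knobtop',ray(c,*f(530,190),.086))
R=ray(c,*f(225,262),.048);Y=ray(c,*f(320,293),.048);print(R,Y)
P=cloud(c)
m=(P[...,2]>.08)&(P[...,2]<.092);m[:,:365]=0;m[:,405:]=0;m[:240]=0;m[290:]=0
print('knob cloud',P[m].mean(0),P[m].min(0),P[m].max(0),m.sum())
m2=(P[...,2]>.05)&(P[...,2]<.2);m2[:,:412]=0;m2[:,445:]=0;m2[:240]=0;m2[275:]=0
t=(P[...,2]>.03)&(P[...,2]<.06);t[:,:410]=0;t[:,445:]=0;t[:235]=0;t[280:]=0
print('tin',P[t].min(0),P[t].max(0))
# side view
s=load('side0');im2=s['color'][...,::-1]
cv2.imwrite('pics/crops0.png',cv2.resize(im2[220:370,230:400],None,fx=4,fy=4,interpolation=cv2.INTER_CUBIC))
h=cv2.cvtColor(im2,cv2.COLOR_BGR2HSV)
Q=cloud(s);m=(Q[...,2]>.083)&(Q[...,2]<.09);m[:,:300]=0;m[:,345:]=0;m[:280]=0;m[340:]=0
print('knob side',Q[m].mean(0),Q[m].min(0),Q[m].max(0),m.sum())
```

```text
[0.5459 0.1759 0.034 ]
[ 0.5431 -0.0894  0.034 ]
[ 0.3958 -0.0885  0.034 ]
[0.3998 0.1778 0.034 ]
knobtop [ 0.4708 -0.0433  0.086 ]
[0.4306 0.1442 0.048 ] [0.4103 0.0847 0.048 ]
knob cloud [ 0.4712 -0.0433  0.0871] [ 0.4514 -0.0639  0.0813] [ 0.4912 -0.0236  0.0916] 294
tin [ 0.4522 -0.1772  0.0307] [ 0.516  -0.113   0.0457]
knob side [ 0.4692 -0.0444  0.0859] [ 0.4508 -0.0633  0.083 ] [ 0.4883 -0.0224  0.0888] 314
```

View pics/crops0.png

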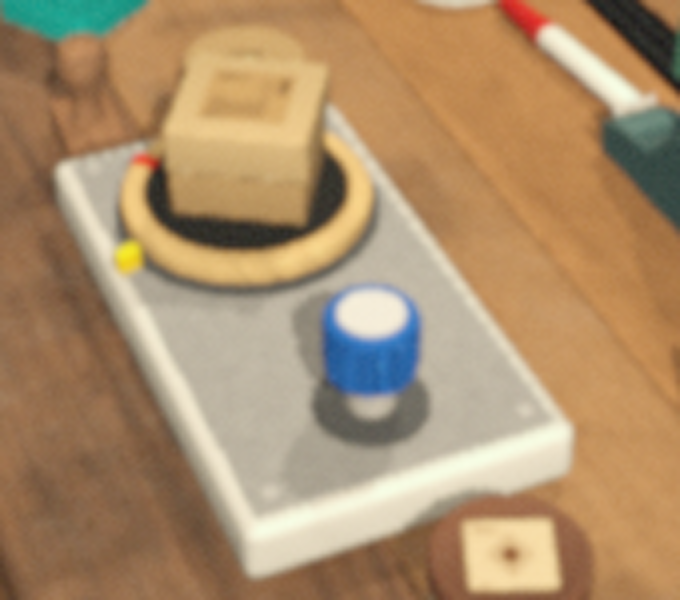

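>>> send_rows --steps '[0.087, -0.06, -0.065, 0, 0.18, 0.087, -0.1, -0.11, 0, 0.36, 0.087, -0.14, -0.16, 0, 0.54, 0.087, -0.18, -0.205, 0, 0.72, 0.087, -0.22, -0.25, 0, 0.9, 0.087, -0.26, -0.295, 0, 1.08, 0.087, -0.3, -0.34, 0, 1.25, 0.087, -0.34, -0.385, 0, 1.25]' --force 25

```text
time: 1.1
position: [0.3913, 0.1357, 0.2223]
tool_rot: [0.703, 0.711, -0.001, 0.0]
ft_force: [1.1, -0.3, -0.3]
grip_width: 0.087
```

```bash
cat >> h.py <<'E'
from scipy.spatial.transform import Rotation as Ro
def st(tgt=None):
    o=robot.get_obs();R=Ro.from_quat(o['tool_rot']).as_matrix()
    print('t',round(float(o['time']),3),'p',o['position'],'yaw',np.arctan2(R[1,1],R[0,1]),'F',o['ft_force'],'M',o['moment'],'w',o['grip_width'],'q6',o['q'][5],'tilt',R[:,2])
    if tgt is not None: print('shift tool',R.T@(np.array(tgt)-o['position']))
E
python3 -c "
from h import *
st([.4705,-.044,.15])"
```

```text
t 1.1 p [0.3913 0.1357 0.2223] yaw 0.011026262054607038 F [ 1.0859 -0.2695 -0.2718] M [-0.1138  0.011  -0.0346] w 0.08695494714297197 q6 0.053815984384765606 tilt [-0.0005 -0.0016 -1.    ]
shift tool [-0.1805  0.0772  0.0726]
```

>>> send_rows --steps '[0.087, -0.06, 0.026, 0.0, 0, 0.087, -0.12, 0.052, 0.0, 0, 0.087, -0.18, 0.077, 0.01, 0, 0.087, -0.1805, 0.077, 0.06, 0, 0.087, -0.1805, 0.077, 0.072, 0, 0.087, -0.1805, 0.077, 0.072, 0]'

```text
time: 1.85
position: [0.4689, -0.043, 0.15]
tool_rot: [0.703, 0.711, -0.001, -0.001]
ft_force: [1.0, -0.4, -0.4]
grip_width: 0.0875
```

```bash
python3 -c "
from h import *
st([.4705,-.044,.0565]);snap('top','top1')"
```

```text
t 1.85 p [ 0.4689 -0.043   0.15  ] yaw 0.01160883250423981 F [ 0.9803 -0.4455 -0.4371] M [-0.0332  0.063   0.0214] w 0.08746932471766464 q6 -0.3386698104435996 tilt [-0.0039 -0.0002 -1.    ]
shift tool [-0.001   0.0019  0.0935]
```

View pics/top1.png

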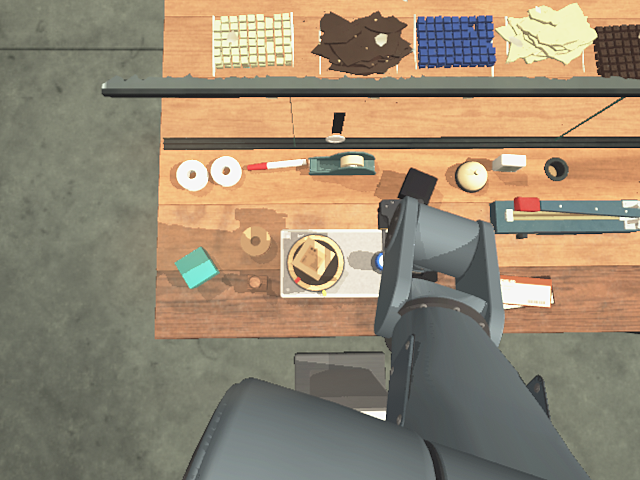

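>>> send_rows --steps '[0.087, -0.001, 0.002, 0.05, 0, 0.087, -0.001, 0.002, 0.08, 0, 0.087, -0.001, 0.002, 0.0935, 0, 0.087, -0.001, 0.002, 0.0935, 0, 0.06, -0.001, 0.002, 0.0935, 0]'

```text
time: 2.52
position: [0.4728, -0.0441, 0.0587]
tool_rot: [0.703, 0.712, -0.0, 0.001]
ft_force: [-0.1, -0.3, 0.1]
grip_width: 0.0824
```

```bash
python3 -c "
from h import *
st([.4705,-.044,.0565]);snap('side','side2')"
```

```text
t 2.525 p [ 0.4728 -0.0441  0.0587] yaw 0.012863410806797941 F [-0.0898 -0.2629  0.0678] M [-0.0934  0.0836 -0.072 ] w 0.08236179867099415 q6 -0.33871734943380294 tilt [ 0.0015 -0.002  -1.    ]
shift tool [ 0.0001 -0.0023  0.0022]
```

View pics/side2.png

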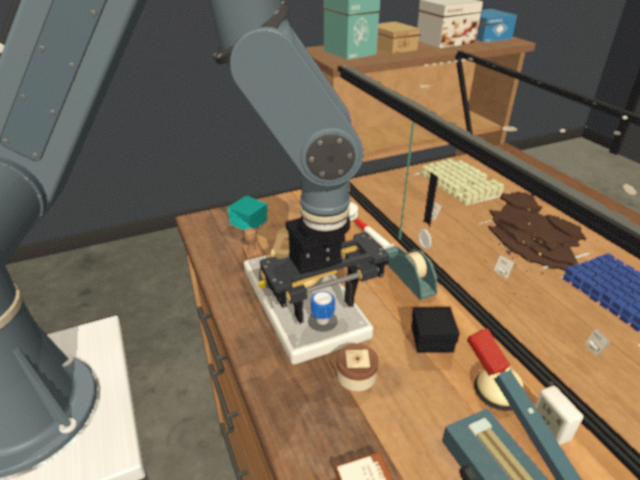

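>>> send_rows --steps '[0.06, 0, -0.002, 0.002, 0, 0.05, 0, -0.002, 0.002, 0, 0.045, 0, -0.002, 0.002, 0, 0.03, 0, -0.002, 0.002, 0, 0.03, 0, -0.002, 0.002, 0, 0.03, 0, -0.002, 0.002, 0, 0.03, 0, -0.002, 0.002, 0]' --force 15

```text
time: 3.45
position: [0.471, -0.0443, 0.0567]
tool_rot: [0.703, 0.712, -0.0, 0.001]
ft_force: [1.1, 0.1, 0.1]
grip_width: 0.0391
```

```bash
python3 -c "
from h import *
st([.4705,-.044,.0565])"
```

```text
t 3.45 p [ 0.471  -0.0443  0.0567] yaw 0.012689043762569971 F [1.0985 0.1042 0.0554] M [-0.0355 -0.0252 -0.0029] w 0.03910417691197696 q6 -0.34012929865945946 tilt [ 0.0019 -0.0022 -1.    ]
shift tool [ 0.0003 -0.0005  0.0002]
```

>>> send_rows --steps '[0.03, 0, 0, 0.002, 0, 0.03, 0, 0, 0.004, 0, 0.03, 0, 0, 0.005, 0, 0.03, 0, 0, 0.006, 0, 0.03, 0, 0, 0.007, 0, 0.03, 0, 0, 0.0075, 0, 0.03, 0, 0, 0.0075, 0]'

```text
time: 4.32
position: [0.471, -0.0443, 0.0494]
tool_rot: [0.703, 0.712, -0.0, 0.001]
ft_force: [0.3, 0.4, 4.6]
grip_width: 0.0391
```

```bash
python3 -c "
from h import *
st([.4705,-.044,.0427])"
```

```text
t 4.325 p [ 0.471  -0.0443  0.0494] yaw 0.012709231320566818 F [0.3476 0.4286 4.6327] M [0.0074 0.115  0.0401] w 0.039109123688140734 q6 -0.3400528687033328 tilt [ 0.002  -0.0022 -1.    ]
shift tool [ 0.0003 -0.0005  0.0067]
```

>>> send_rows --steps '[0.03, 0, 0, 0, -0.04, 0.03, 0, 0, 0, -0.09, 0.03, 0, 0, 0, -0.09]'

```text
time: 4.7
position: [0.4712, -0.0443, 0.0495]
tool_rot: [0.67, 0.742, 0.0, 0.002]
ft_force: [1.0, -0.0, 3.6]
grip_width: 0.0392
```

>>> send_rows --steps '[0.03, 0, 0, 0, -0.03, 0.03, 0, 0, 0, -0.06, 0.03, 0, 0, 0, -0.06]'

```text
time: 5.08
position: [0.4714, -0.0443, 0.0495]
tool_rot: [0.647, 0.762, 0.0, 0.002]
ft_force: [1.5, 2.0, 3.1]
grip_width: 0.0393
```

```bash
python3 -c "
from h import *
st([.4705,-.044,.0427])"
```

```text
t 5.075 p [ 0.4714 -0.0443  0.0495] yaw 0.1624754083331775 F [1.4698 1.9607 3.1033] M [ 0.1146 -0.0436  0.0387] w 0.039291076090480985 q6 -0.4898780117797148 tilt [ 0.0029 -0.0023 -1.    ]
shift tool [ 0.0004 -0.0008  0.0068]
```

>>> send_rows --steps '[0.03, 0, 0, 0.0002, -0.03, 0.03, 0, 0, 0.0002, -0.06, 0.03, 0, 0, 0.0002, -0.06]'

```text
time: 5.45
position: [0.4715, -0.0442, 0.0494]
tool_rot: [0.624, 0.781, 0.0, 0.002]
ft_force: [1.4, 1.6, 4.3]
grip_width: 0.039
```

```bash
python3 -c "
from h import *
st([.4705,-.044,.0427])"
```

```text
t 5.45 p [ 0.4715 -0.0442  0.0494] yaw 0.22292688791224877 F [1.4336 1.6053 4.2762] M [ 0.2228 -0.0142  0.0522] w 0.03898178782736136 q6 -0.5503276022011738 tilt [ 0.0032 -0.0024 -1.    ]
shift tool [ 0.0005 -0.001   0.0067]
```

>>> send_rows --steps '[0.03, 0.0002, -0.0005, 0.0004, -0.03, 0.03, 0.0004, -0.0008, 0.0004, -0.06, 0.03, 0.0004, -0.0008, 0.0004, -0.06]'

```text
time: 5.82
position: [0.4717, -0.0442, 0.0492]
tool_rot: [0.6, 0.8, 0.0, 0.003]
ft_force: [3.3, 2.2, 5.2]
grip_width: 0.0392
```

```bash
python3 -c "
from h import *
st([.4705,-.044,.0427])"
```

```text
t 5.825 p [ 0.4717 -0.0442  0.0492] yaw 0.2827232059203877 F [3.3282 2.2304 5.2357] M [ 0.302  -0.3995  0.0289] w 0.039215654457920024 q6 -0.610412874062437 tilt [ 0.0054 -0.0029 -1.    ]
shift tool [ 0.0006 -0.0011  0.0065]
```

>>> send_rows --steps '[0.03, 0, 0, 0.0002, -0.03, 0.03, 0, 0, 0.0002, -0.06, 0.03, 0, 0, 0.0002, -0.06]'

```text
time: 6.2
position: [0.4718, -0.0442, 0.0491]
tool_rot: [0.576, 0.817, 0.0, 0.003]
ft_force: [2.4, 1.7, 5.2]
grip_width: 0.0394
```

```bash
python3 -c "
from h import *
st([.4705,-.044,.0427])"
```

```text
t 6.2 p [ 0.4718 -0.0442  0.0491] yaw 0.34291616171230865 F [2.3827 1.6686 5.2052] M [ 0.3247 -0.217   0.0625] w 0.03937223274212488 q6 -0.6706990780033418 tilt [ 0.0057 -0.0029 -1.    ]
shift tool [ 0.0007 -0.0012  0.0064]
```

>>> send_rows --steps '[0.03, 0, 0, 0, -0.03, 0.03, 0, 0, 0, -0.06, 0.03, 0, 0, 0, -0.06]'

```text
time: 6.58
position: [0.472, -0.0442, 0.0491]
tool_rot: [0.551, 0.834, 0.0, 0.003]
ft_force: [2.5, 2.2, 4.6]
grip_width: 0.0391
```

>>> send_rows --steps '[0.03, 0, 0, 0.0001, -0.03, 0.03, 0, 0, 0.0001, -0.06, 0.03, 0, 0, 0.0001, -0.06]'

```text
time: 6.95
position: [0.4721, -0.0441, 0.0488]
tool_rot: [0.526, 0.851, 0.0, 0.003]
ft_force: [3.3, 2.6, 1.8]
grip_width: 0.039
```

```bash
python3 -c "
from h import *
st([.4715,-.044,.0427]);snap('top','top3')
a=load('top0')['color'].astype(int);b=load('top3')['color']
im=np.hstack([a[225:305,275:365].astype(np.uint8),b[225:305,275:365]])
cv2.imwrite('pics/cmp3.png',cv2.resize(im[...,::-1],None,fx=4,fy=4,interpolation=cv2.INTER_CUBIC))"
```

```text
t 6.95 p [ 0.4721 -0.0441  0.0488] yaw 0.4635048485721357 F [3.3262 2.5623 1.7719] M [ 0.4772 -0.4859  0.0357] w 0.039048251431464245 q6 -0.7913051443708118 tilt [ 0.0061 -0.0028 -1.    ]
shift tool [ 0.0004 -0.0005  0.0061]
```

View pics/cmp3.png

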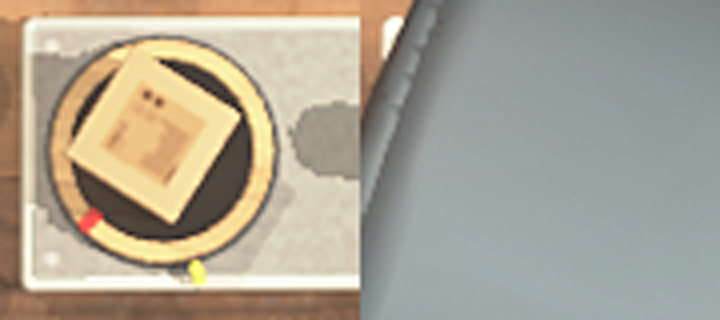

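>>> send_rows --steps '[0.03, 0, 0, 0.0005, -0.01, 0.03, 0, 0, 0.001, -0.02, 0.03, 0, 0, 0.001, -0.02]'

```text
time: 7.38
position: [0.4721, -0.044, 0.0476]
tool_rot: [0.517, 0.856, 0.0, 0.003]
ft_force: [2.8, 3.8, -1.3]
grip_width: 0.0393
```

```bash
python3 -c "
from h import *
st([.4715,-.044,.0427]);snap('side','side3')"
```

```text
t 7.375 p [ 0.4721 -0.044   0.0476] yaw 0.48319759264478285 F [ 2.8455  3.8457 -1.2777] M [ 0.5275 -0.6042  0.037 ] w 0.03933829477039803 q6 -0.8110941137393282 tilt [ 0.006  -0.0027 -1.    ]
shift tool [ 0.0004 -0.0006  0.0049]
```

View pics/side3.png

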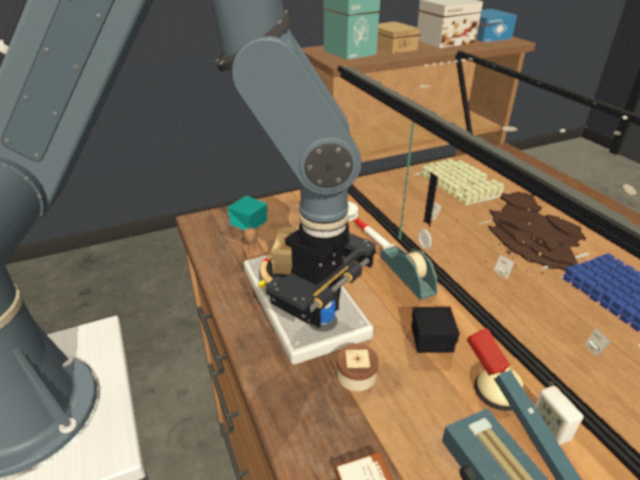

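>>> send_rows --steps '[0.03, 0, 0, 0.0005, 0, 0.03, 0, 0, 0.001, -0.01, 0.03, 0, 0, 0.0015, -0.01, 0.03, 0, 0, 0.002, -0.01, 0.03, 0, 0, 0.002, -0.01]'

```text
time: 8.05
position: [0.4722, -0.044, 0.0456]
tool_rot: [0.513, 0.858, 0.0, 0.003]
ft_force: [2.5, 3.3, -0.1]
grip_width: 0.0386
```

>>> send_rows --steps '[0.03, 0, 0, 0.0005, 0, 0.03, 0, 0, 0.001, 0, 0.03, 0, 0, 0.0015, 0, 0.03, 0, 0, 0.002, 0, 0.03, 0, 0, 0.002, 0]'

```text
time: 8.68
position: [0.4722, -0.0441, 0.0435]
tool_rot: [0.513, 0.858, 0.0, 0.003]
ft_force: [4.6, 3.5, -0.4]
grip_width: 0.0393
```

```bash
python3 -c "
from h import *
st([.4715,-.044,.0427])"
```

```text
t 8.675 p [ 0.4722 -0.0441  0.0435] yaw 0.4930227538669199 F [ 4.6027  3.4784 -0.3651] M [ 0.4663 -0.5605 -0.0123] w 0.039255907840125746 q6 -0.8209647490922967 tilt [ 0.0061 -0.0027 -1.    ]
shift tool [ 0.0004 -0.0006  0.0008]
```

>>> send_rows --steps '[0.03, 0, 0, 0.0005, 0, 0.03, 0, 0, 0.001, 0, 0.03, 0, 0, 0.0014, 0, 0.03, 0, 0, 0.0014, 0]'

```text
time: 9.18
position: [0.4722, -0.0441, 0.0426]
tool_rot: [0.513, 0.858, 0.0, 0.003]
ft_force: [2.2, 3.4, 7.2]
grip_width: 0.0393
```

```bash
python3 -c "
from h import *
st([.4715,-.044,.0427]);c=snap('side','side4');s=c['color'][200:360,230:400,::-1];cv2.imwrite('pics/s4.png',cv2.resize(s,None,fx=4,fy=3.7))"
```

```text
t 9.175 p [ 0.4722 -0.0441  0.0426] yaw 0.49313148852093974 F [2.1866 3.3691 7.1924] M [ 0.6238 -0.3448  0.076 ] w 0.0393499312786449 q6 -0.8209583533971314 tilt [ 0.0064 -0.0028 -1.    ]
shift tool [ 0.0004 -0.0006 -0.0001]
```

View pics/s4.png

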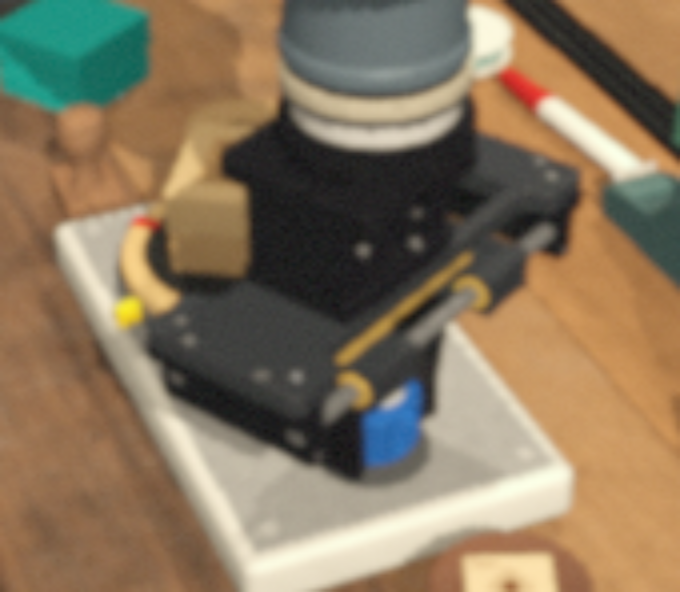

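>>> send_rows --steps '[0.03, 0, 0, 0, -0.03, 0.03, 0, 0, 0, -0.08, 0.03, 0, 0, 0, -0.14, 0.03, 0, 0, 0, -0.2, 0.03, 0, 0, 0, -0.26, 0.03, 0, 0, 0, -0.32, 0.03, 0, 0, 0, -0.36, 0.03, 0, 0, 0, -0.36]' --force 25

```text
time: 10.22
position: [0.4729, -0.0435, 0.0428]
tool_rot: [0.352, 0.936, 0.0, 0.004]
ft_force: [4.5, 7.1, 1.7]
grip_width: 0.039
```

```bash
python3 -c "
from h import *
st([.4715,-.044,.0427]);c=snap('side','side5');s=c['color'][200:360,230:400,::-1];cv2.imwrite('pics/s5.png',cv2.resize(s,None,fx=4,fy=3.7))"
```

```text
t 10.225 p [ 0.4729 -0.0435  0.0428] yaw 0.8523747675651175 F [4.4709 7.0943 1.745 ] M [ 1.184  -0.8635 -0.0814] w 0.03902173346848204 q6 -1.181293691781304 tilt [ 0.008  -0.0022 -1.    ]
shift tool [ 0.0008 -0.0013  0.0001]
```

View pics/s5.png

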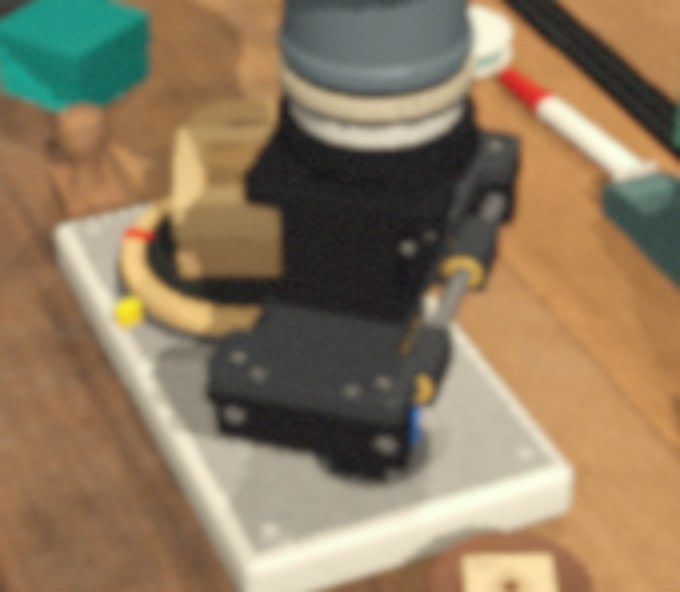

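```bash
cat >> h.py <<'E'
def mark(tag):
    c=load(tag);h=cv2.cvtColor(c['color'],cv2.COLOR_RGB2HSV);out={}
    for n,lo,hi in(('red',(0,130,90),(7,255,255)),('yel',(25,150,130),(34,255,255))):
        m=cv2.inRange(h,lo,hi);m[:225]=0;m[320:]=0;m[:,:250]=0;m[:,330:]=0
        nn,l,s,ce=cv2.connectedComponentsWithStats(m)
        for i in range(1,nn):
            if s[i,4]>3:
                p=ray(c,*ce[i],.048);d=p[:2]-[.4722,.102];print(tag,n,s[i,4],ce[i],p,'r',np.hypot(*d),'ang',np.arctan2(d[1],d[0])%6.2832)
E
python3 -c "
from h import *
mark('side0');mark('side4');mark('side5')"
```

```text
side0 red 12 [266.75   259.9167] [0.4348 0.1413 0.048 ] r 0.054302610592710195 ang 2.3313559726053197
side0 yel 31 [261.6452 283.1935] [0.4031 0.0784 0.048 ] r 0.07301781237894706 ang 3.4705935021088146
side4 red 9 [266.8889 259.8889] [0.435  0.1413 0.048 ] r 0.054094252558162755 ang 2.327996364907091
side4 yel 32 [261.7188 283.25  ] [0.4032 0.0782 0.048 ] r 0.07301814063631369 ang 3.4735979417416307
side5 red 13 [265.0769 263.2308] [0.4283 0.1326 0.048 ] r 0.05349082668968358 ang 2.5318268217438225
side5 yel 31 [261.6452 283.1935] [0.4031 0.0784 0.048 ] r 0.07301781237894706 ang 3.4705935021088146
```

>>> send_rows --steps '[0.03, 0, 0, 0, -0.03, 0.03, 0, 0, 0, -0.09, 0.03, 0, 0, 0, -0.15, 0.03, 0, 0, 0, -0.21, 0.03, 0, 0, 0, -0.27, 0.03, 0, 0, 0, -0.33, 0.03, 0, 0, 0, -0.38, 0.03, 0, 0, 0, -0.38]'

```text
time: 11.28
position: [0.4734, -0.0427, 0.0428]
tool_rot: [0.169, 0.986, 0.0, 0.005]
ft_force: [4.9, 8.8, 1.3]
grip_width: 0.0387
```

```bash
python3 -c "
from h import *
st([.4715,-.044,.0427]);c=snap('side','side6');mark('side6');t=load('top0');print(t['intrinsics'][0,0])
c=load('side6')
for z in(.04,.042,.044):
  p=ray(c,261.65,283.2,z);d=p[:2]-[.4722,.102];print(np.hypot(*d),np.arctan2(d[1],d[0])%6.2832)"
```

```text
t 11.275 p [ 0.4734 -0.0427  0.0428] yaw 1.2313499084280328 F [4.9438 8.8037 1.3419] M [ 1.4076 -0.8716 -0.0798] w 0.03867456272162572 q6 -1.5616410382810495 tilt [ 0.0091 -0.001  -1.    ]
shift tool [ 0.0014 -0.0019  0.0001]
side6 red 15 [263.6667 269.2667] [0.4198 0.1159 0.048 ] r 0.05423140418134657 ang 2.8822607239971783
side6 yel 30 [261.6 283.3] [0.4029 0.0782 0.048 ] r 0.0732630761561424 ang 3.4731131611630586
449.88420228773936
0.06802680645375152 3.3526114227590593
0.06918177071001944 3.3837513359520393
0.0704015818484933 3.4138405197001336
```

>>> send_rows --steps '[0.03, 0, 0, 0, -0.03, 0.03, 0, 0, 0, -0.09, 0.03, 0, 0, 0, -0.15, 0.03, 0, 0, 0, -0.21, 0.03, 0, 0, 0, -0.27, 0.03, 0, 0, 0, -0.33, 0.03, 0, 0, 0, -0.38, 0.03, 0, 0, 0, -0.38]'

```text
time: 12.32
position: [0.4735, -0.0417, 0.0428]
tool_rot: [-0.02, 1.0, 0.0, 0.005]
ft_force: [5.5, 8.0, 1.1]
grip_width: 0.039
```

```bash
python3 -c "
from h import *
st([.4715,-.044,.0427]);c=snap('side','side7');mark('side7');s=c['color'][200:360,230:400,::-1];cv2.imwrite('pics/s7.png',cv2.resize(s,None,fx=4,fy=3.7))"
```

```text
t 12.325 p [ 0.4735 -0.0417  0.0428] yaw 1.6103789611514174 F [5.5057 8.0283 1.076 ] M [ 1.5766 -0.7987 -0.1114] w 0.038952456252810505 q6 -1.9420335745381172 tilt [ 0.0094  0.0005 -1.    ]
shift tool [ 0.0021 -0.0023  0.    ]
side7 red 19 [266.3158 275.3684] [0.4183 0.0964 0.048 ] r 0.05416432815346608 ang 3.2445547884925365
side7 yel 27 [261.5185 283.5926] [0.4025 0.0774 0.048 ] r 0.07388261011413833 ang 3.4806707381912814
```

View pics/s7.png

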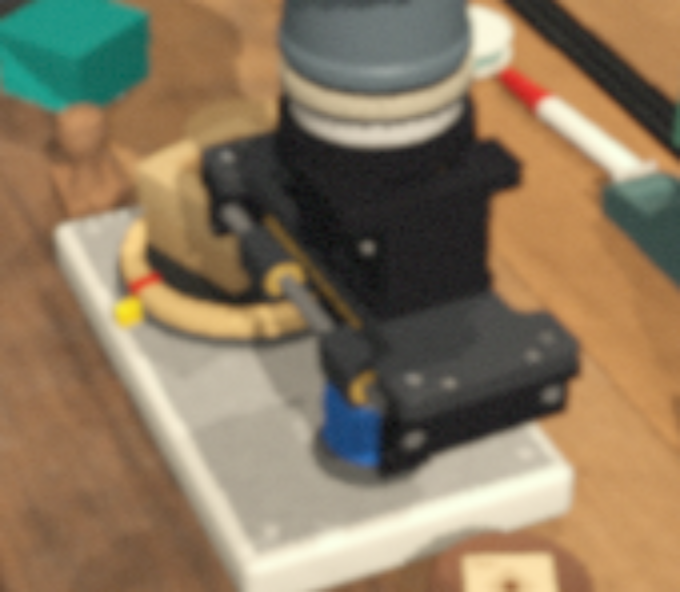

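>>> send_rows --steps '[0.03, 0, 0, 0, -0.04, 0.03, 0, 0, 0, -0.09, 0.03, 0, 0, 0, -0.13, 0.03, 0, 0, 0, -0.16, 0.03, 0, 0, 0, -0.16]'

```text
time: 13.0
position: [0.4735, -0.0412, 0.0428]
tool_rot: [-0.099, 0.995, 0.0, 0.005]
ft_force: [4.0, 5.4, 1.7]
grip_width: 0.0392
```

```bash
python3 -c "
from h import *
st([.4715,-.044,.0427]);c=snap('side','side8');mark('side8');s=c['color'][240:310,240:330,::-1];cv2.imwrite('pics/s8.png',cv2.resize(s,None,fx=7,fy=7))"
```

```text
t 13.0 p [ 0.4735 -0.0412  0.0428] yaw 1.7698089865210995 F [4.0485 5.357  1.6675] M [ 1.1081 -0.6154 -0.0855] w 0.03916060236776701 q6 -2.1022643262089225 tilt [ 0.0094  0.0013 -1.    ]
shift tool [ 0.0025 -0.0023  0.    ]
side8 red 19 [269.     277.3684] [0.4209 0.0888 0.048 ] r 0.052947795065752146 ang 3.3933945155317806
side8 yel 28 [261.6071 283.6429] [0.4026 0.0772 0.048 ] r 0.07385434386049385 ang 3.4837047596772033
```

View pics/s8.png

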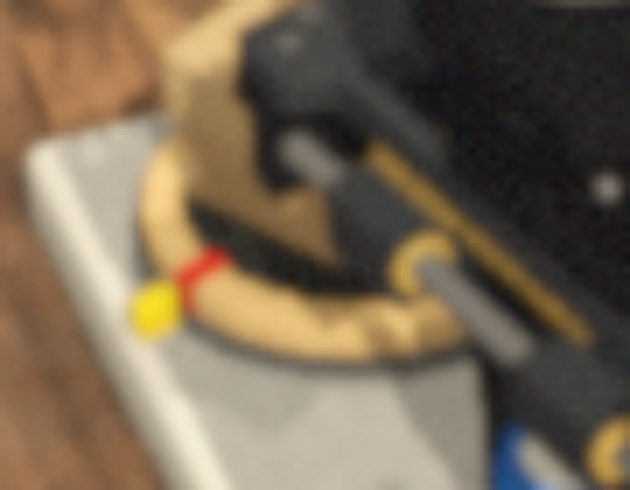

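>>> send_rows --steps '[0.045, 0, 0, 0, 0, 0.055, 0, 0, 0, 0, 0.062, 0, 0, 0, 0, 0.062, 0, 0, 0, 0, 0.062, 0, 0, 0, 0]'

```text
time: 13.68
position: [0.4734, -0.0412, 0.0427]
tool_rot: [-0.099, 0.995, 0.0, 0.005]
ft_force: [-0.4, -0.3, 0.6]
grip_width: 0.0612
```

```bash
python3 -c "
from h import *
st([.4715,-.044,.15]);c=snap('side','side9');mark('side9');s=c['color'][200:360,230:400,::-1];cv2.imwrite('pics/s9.png',cv2.resize(s,None,fx=4,fy=3.7))"
```

```text
t 13.675 p [ 0.4734 -0.0412  0.0427] yaw 1.769709343092316 F [-0.3755 -0.3028  0.6203] M [-0.0219 -0.0357  0.0426] w 0.061150716747784474 q6 -2.102162513201828 tilt [ 0.009   0.0013 -1.    ]
shift tool [ 0.0014 -0.0024 -0.1073]
side9 red 17 [268.8824 277.2941] [0.4208 0.0891 0.048 ] r 0.05299751070229634 ang 3.387401571076764
side9 yel 28 [261.6071 283.6429] [0.4026 0.0772 0.048 ] r 0.07385434386049385 ang 3.4837047596772033
```

View pics/s9.png

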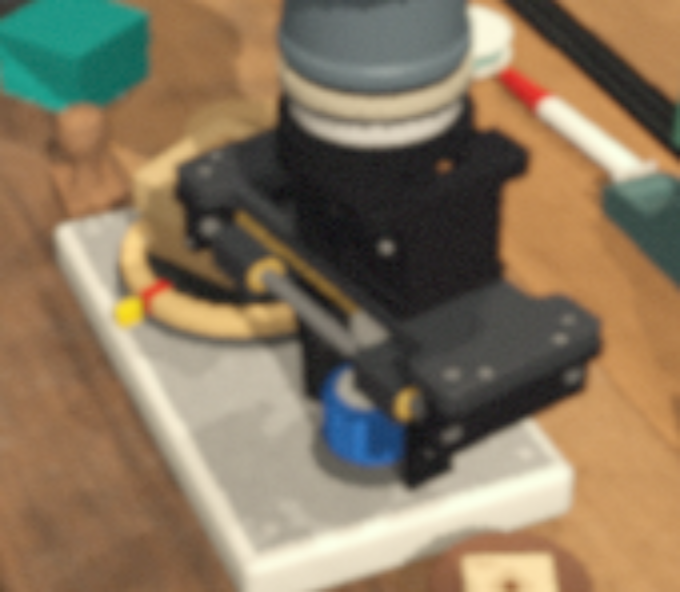

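Fingers are clear of the knob. Lifting straight up, slowly at first, and then moving away so the top camera can see.

>>> send_rows --steps '[0.062, 0, -0.002, -0.01, 0, 0.062, 0, -0.002, -0.03, 0, 0.062, 0, -0.002, -0.07, 0, 0.062, 0, -0.002, -0.12, 0, 0.062, 0, -0.002, -0.18, 0, 0.062, 0, -0.002, -0.2, 0]'

```text
time: 14.48
position: [0.4736, -0.044, 0.2472]
tool_rot: [-0.099, 0.995, -0.002, 0.008]
ft_force: [-0.0, -0.2, -0.2]
grip_width: 0.0622
```

>>> send_rows --steps '[0.062, 0, -0.06, 0, 0, 0.062, 0, -0.12, 0, 0, 0.062, 0, -0.18, 0, 0, 0.062, 0, -0.22, 0, 0, 0.062, 0, -0.22, 0, 0]'

```text
time: 15.1
position: [0.5174, -0.263, 0.2487]
tool_rot: [-0.098, 0.995, -0.002, 0.009]
ft_force: [0.6, 1.2, -0.1]
grip_width: 0.0622
```

```bash
python3 -c "
from h import *
st();c=snap('side','sideA');mark('sideA');t=snap('top','topA');s=t['color'][205:325,230:460,::-1];cv2.imwrite('pics/tA.png',cv2.resize(s,None,fx=3.4,fy=3.4,interpolation=cv2.INTER_CUBIC))
s=c['color'][220:370,230:400,::-1];cv2.imwrite('pics/sA.png',cv2.resize(s,None,fx=4,fy=4))
P=cloud(t);Q=cloud(c)
for X,b in((P,(365,405,240,290)),(Q,(300,345,275,345))):
  q=X[b[2]:b[3],b[0]:b[1]].reshape(-1,3);m=(np.hypot(q[:,0]-.471,q[:,1]+.044)<.014);print('knob top z',np.median(q[m],0),m.sum())
m=(P[...,2]>.09)&(P[...,2]<.105)&(abs(P[...,0]-.472)<.06)&(abs(P[...,1]-.1)<.06);print('box',P[m].mean(0),P[m].min(0),P[m].max(0))"
```

```text
t 15.1 p [ 0.5174 -0.263   0.2487] yaw 1.7662175831484266 F [ 0.5761  1.2039 -0.1093] M [ 0.0063  0.0759 -0.0308] w 0.06220695043524021 q6 -2.437333566813755 tilt [ 0.018  -0.0031 -0.9998]
sideA red 18 [269.0556 277.2778] [0.4211 0.089  0.048 ] r 0.052719471365582256 ang 3.390413823025208
sideA yel 27 [261.5185 283.5926] [0.4025 0.0774 0.048 ] r 0.07388261011413833 ang 3.4806707381912814
knob top z [ 0.4707 -0.0439  0.0737] 137
knob top z [ 0.4704 -0.0451  0.0723] 162
box [0.4698 0.1084 0.0969] [0.4264 0.0647 0.0915] [0.5144 0.1523 0.1028]
```

View pics/tA.png

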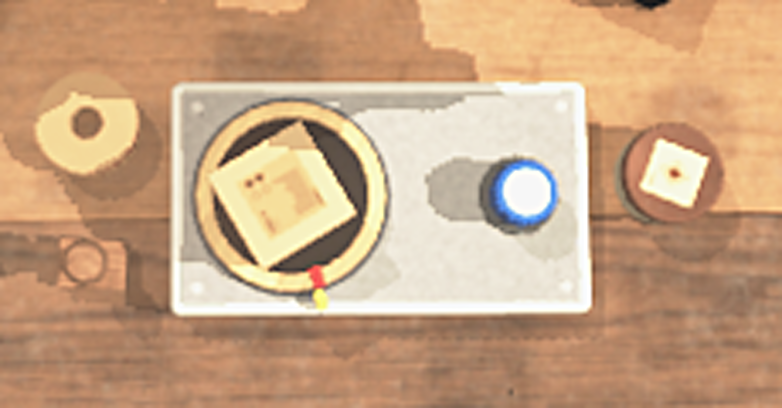

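View pics/sA.png

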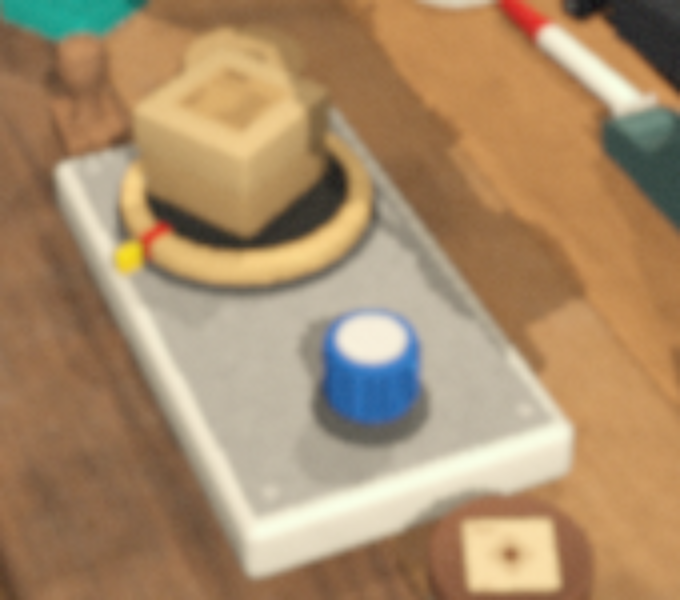

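```bash
python3 -c "
from h import *
for a in ('top0','topA','side0','sideA'):
  X=cloud(load(a));m=np.hypot(X[...,0]-.471,X[...,1]+.044)<.014
  m&=(X[...,2]>.05);b=(np.hypot(X[...,0]-.471,X[...,1])<.02)&(X[...,2]<.05)
  print(a,np.median(X[m],0)[2],X[m][:,2].mean(),X[m][:,2].std(),m.sum(),'base',X[b][:,2].mean())"
```

```text
top0 0.08788043977790705 0.08786854041631757 0.0015897069530841767 142 base 0.03546366596439411
topA 0.07370995399182534 0.073774194695744 0.001590106930574929 137 base 0.0350798209520765
side0 0.08634710351846808 0.08632208985594514 0.0009315785581230609 156 base 0.033982596132559634
sideA 0.07231394054088303 0.07232881424964843 0.0009942132053884438 155 base 0.03402856377644281
```

Knob travel is 14.1 mm (top camera) and 14.0 mm (side camera), so it is fully down. Handing in.

```bash
python3 -c "
from h import *
hand_in();print('ok')"
```

```text
the job is handed in; nothing more can be done
ok
```

The turntable is in hand drive with the red mark at the yellow pointer, and I have handed the job in. The arm is clear and touching nothing.

**What I did:** I gripped the blue knob and pressed it to about 7.5 mm, where the teeth met at 4–5 N. I then turned it counter-clockwise in small steps. After about 0.45 rad the force dropped and the teeth fell in. I pushed it to the bottom stop and turned it about 1.3 rad further, play included, to bring the mark round. Then I opened the fingers and lifted straight up.

**Last checks:**
- **Knob:** it is down by 14.1 mm in the top camera and 14.0 mm in the side camera.
- **Red mark:** in the top view its outer end meets the pointer. The side view put it about 0.01–0.03 rad away once the pointer's height is allowed for. Without that correction the side view reads 0.09 rad. Both are inside the 0.11 rad limit.
- **Gift box:** it stands upright, with its centre about 7 mm from the platter's axis.
- **Spool, stamp and tin:** by eye they are where they were in the first picture.
- **Forces:** the highest vertical force I read between moves was about 7 N, at the bottom stop. While the knob turned, the sideways force on the gripper reached about 10 N, because the grip was slightly off the knob's axis. It went away when the fingers opened.

I could not watch the platter during the tooth search from above, because the arm blocked the top camera. Side pictures before and after the search showed the mark had not moved.

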